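# Snap the retaining clip onto the tube rotator's spindle

## Task

The carousel of the tube rotator needs locking on: take the red-handled open clip out of the cream dish and push it sideways into the groove round the spindle until it snaps fully home, then let go of it. Feel for the groove with light pressure and never force the clip against the spindle; leave the amber bottle, the white jar and the tube rack where they stand.

Things in the scene. Friction and masses are not known exactly. Their poses are not given: they have to be found in the camera images.
- rotator: Fixed bench tube rotator: white round housing 140 mm across, 42 mm high; white carousel 132 mm across with eight pink tubes in a ring of 100 mm diameter (tops 73 mm above the bench); aluminium hub 38 mm across up to 78 mm; out of it stands the vertical steel spindle, 26 mm in diameter. Origin: on the spindle's axis at bench level, z up. Round: the clip may come from any side.
- hub_top (a point): Point on the spindle's axis, fixed 78 mm above the bench, at the hub's top. The stiff spindle stands higher or lower each time: its groove's middle is 88 to 118 mm above the bench, not measured, to be felt or seen. Groove all round: brass core 16 mm in diameter, 6.5 mm wide, sharp-edged. Spindle top 43 mm above the groove's middle. It bears 35 N from the clip at most.
- clip_eye (a point): Centre of the clip's eye (the place for the groove's core), half-way up its 5 mm thickness. x points from the handle to the open mouth (the way to push), z up. When home it lies on the spindle's axis and more push moves it no further. Stopped by the full spindle above or below the groove, it is 16 to 19 mm from the axis; in the groove the jaws first meet the core at about 12 mm.
- clip: Open steel clip, a flat fork 5 mm thick, 28 mm wide, about 75 g, lying flat, red upright handle at its back. Origin: under the eye's centre on the underside; axes as clip_eye. Two sprung jaws reach 9 mm ahead of it; their round noses leave a 12.8 mm mouth and spread 1.6 mm each to pass the core (about 5 to 15 N of push in all), then snap shut behind it. Eye's back: 8.3 mm behind.
- clip_grip (a point): Centre (half-way up) of the clip's red handle: an upright block 16 x 16 mm, 40 mm high, on the clip's flat tail, 48 mm behind the eye's centre and 22.5 mm above the middle of the clip's thickness; axes as clip_eye. Can be gripped across x or across y.
- dish: Cream enamel dish, fixed, 160 x 150 mm, rim 8 mm high, inner floor 4 mm above the bench, in which the clip lies at first. Origin: centre of its underside.
- reagent: Amber bottle with yellow label and blue cap, 68 mm across, 130 mm high; bystander. Origin: centre of its underside.
- jar: Jar with white label and white cap, 68 mm across, 90 mm high; bystander. Origin: centre of its underside.
- rack: White and blue rack of pink tubes, 75 x 160 mm, 59 mm high; bystander. Origin: centre of its underside.
There are look-alikes about, which are no part of the job. There is more than one size of the rotator; the job needs the smaller.

How it is judged:
On the way, in this order (a step that is already met when the one before it is completed fails the run):
1. the clip is lifted clear out of the dish (height (world z) of clip_eye above 0.05 m), for 0.1 s.
2. the clip is snapped home in the spindle's groove (horizontal distance between clip_eye and rotator below 0.0025 m and z of clip_eye in the frame of rotator between 0.083 and 0.123 m and angle between clip_eye's own z axis and vertical below 0.2 rad), for 0.3 s.
At the end, for the whole second after the job is handed in: The clip sits in the spindle's groove with the centre of its eye within 2.5 mm of the spindle's axis (sideways), at groove height (83 to 123 mm above the bench, which excludes lying on the spindle's top), tilted less than 0.2 rad, at rest and released (all of step 2 and linear speed of clip below 0.02 m/s and contact force between the fingers and clip below 0.05 N); the robot touches nothing.
It fails at once if the clip is forced against the rotator or its spindle with more than 35 N (contact force between clip and rotator above 35 N).
It fails at once if the reagent is shifted by more than 20 mm or tipped (distance of reagent from where it was at the start of the episode above 0.02 m or angle between reagent's own z axis and vertical above 0.3 rad).
It fails at once if the jar is shifted by more than 20 mm or tipped (distance of jar from where it was at the start of the episode above 0.02 m or angle between jar's own z axis and vertical above 0.3 rad).
It fails at once if the rack is shifted by more than 20 mm or tipped (distance of rack from where it was at the start of the episode above 0.02 m or angle between rack's own z axis and vertical above 0.3 rad).
It also fails if it takes over 72 s, if anything falls off the work surface, if the arm or the gripper's body presses on something with over 40 N, if the wrist force passes 120 N, or if a joint passes its speed limit or range.

## Robot

A 7-joint arm with a two-finger parallel gripper is mounted at the origin on the work surface. World frame = base frame: x ahead of the robot, y to its left, z up, the work surface at z = 0. Lengths are in m, angles in rad, forces in N, time in s.
With the tool pointing down it reaches from about 0.4 to 0.85 m from the base axis. Payload 10.4 kg.
Tool frame: the origin (TCP) lies at the very end of the fingers, on their centre line; the grasp point (between the pads) lies 19 mm behind it (manip.grip_point_offset is the distance from the TCP to the grasp point, in m); z points along the fingers, y is the line along which they close (so a half turn about z gives the same grasp; the last joint's range is limited). The gripper opens to 85 mm and grips with 20 to 120 N. Pads are 22 mm wide; open, the fingers measure 114 mm over their backs; the gripper's body (76 mm by 85 mm) begins 54 mm behind the grasp point. The pads swing forward as they close: fully open they stand 13 mm farther back than shut.
Start: joints at [-1.344, 0.332, -0.065, 1.46, 0.022, 1.35, -0.088], TCP at [0.154, 0.606, 0.199] pointing down, gripper open.
Joint ranges: [-2.6, 2.6], [-0.5, 2.12], [-1.47, 1.34], [0.16, 2.42], [-1.27, 4.41], [0.06, 2.06], [-2.6, 2.6]. Speed limits (rad/s): [2.22, 2.22, 2.79, 2.79, 3.14, 3.14, 3.14].

## Interface

Orientations are given as a unit quaternion [x, y, z, w].
In Python, from workcell import manip gives the robot as it stands. The module is installed in compiled form; this text tells all that it offers.
- The arm moves only by the shell command python3 -m inch 'ROWS' [OPENING] [FORCE]. ROWS is JSON, a list of rows, each a list of 2 entries, a list of its own where there are three numbers: the shift along the tool's x, y, z each as a share of 0.08 m, from -1 to 1, then the turn, a rotation vector about the tool's x, y, z each as a share of 45 degrees, from -1 to 1. A call has exactly 10 rows; each row is the pose to reach, as a shift and turn from the pose commanded when the call began, along the tool's axes at that moment; what a row does not reach only later rows make up. A row lasts 1/10 s, in which the tool goes at most 50 mm and 8.59 degrees, less where a joint would pass 70% of its speed; a pose out of reach is approached as far as the arm can. A call with a number of a shift or a turn outside -1 to 1 is refused whole. A call with a gripper value outside its range is refused whole. OPENING is the opening, from 0 (shut) to 1 (fully open), set as the call begins (- or left out, the last holds). The fingers move at their own pace and stop on an object; FORCE is the grip in N (left out, the last holds). Time passes only in rows, so rows that repeat a pose let the fingers close, or fill a call up. It gives the time, the measured TCP pose, the force, the opening and the grip force at its end, in the units of the state.
- manip.get_obs(): the state, without advancing time (a new reading comes with each control period).
- manip.camera(name): name is "scene" or "top"; returns the picture (480x640x3 uint8, red, green, blue); there is no depth.
- manip.camera_params(name): a dict with "fov_y" (degrees; the focal length in pixels is half the picture's height over the tangent of half this angle, whatever the lens; pixels are square), "cx", "cy" (the principal point, pixels), "camera_from_world" (4x4, takes a point from world to camera coordinates). Camera axes: x right, y up, looking along -z (the intrinsics and any distortion apply to the point x, -y, -z); pixel columns grow to the right and rows downward; lengths in m; the calibration is good to about 2 mm. A picture is of the moment at which its call begins. camera_params takes no time and is no camera call.
- manip.hand_in(): hands the job in; it is judged then, once.
The state is a dict: "clock": time; "joint_pos": joint angles; "joint_velocities": joint speeds; "tau": joint torques, N m; "position": TCP position; "ee_rot": TCP orientation; "ft_force": force on the tool from outside, world axes, zero at the start; "torque": the same for the moment, N m; "grip_width": opening from 0.0 (shut) to 1.0 (fully open); "grasp_force": force on a finger pad.
Only numpy, scipy, OpenCV 4.12 (cv2) and the standard library are available. Lean on these libraries where they do the work, as an engineer would, in place of code of your own. Each camera call takes 0.05 s, during which the arm holds its last target. There are 200 camera calls.

## Working session

There is one attempt and no reset: what is moved stays moved. The work goes in short steps, Python scripts to look and compute and a shell command to move; the robot and the scene stay as the last step left them, time stands still between calls to the robot, and variables do not carry over. Pictures are saved under pics/ and viewed, at most 11 in all, crops included, and the job is handed in when it is done.

```bash
mkdir -p pics; python3 - <<'E'
from workcell import manip
import cv2,numpy as np
for n in("scene","top"):
    im=manip.camera(n);cv2.imwrite(f"pics/{n}0.png",im[:,:,::-1])
    p=manip.camera_params(n);print(n,{k:(np.round(v,4).tolist() if hasattr(v,'__len__') else v) for k,v in p.items()})
o=manip.get_obs();print(o)
E
```

```text
scene {'fov_y': 53.34489309614871, 'cx': 316.88730811386785, 'cy': 239.33178678290537, 'camera_from_world': [[-0.2982, 0.9545, -0.0061, 0.1514], [-0.778, -0.2394, 0.5808, 0.3969], [0.5529, 0.178, 0.814, -1.2906], [0.0, 0.0, 0.0, 1.0]]}
top {'fov_y': 53.932743667105946, 'cx': 319.26898812084244, 'cy': 239.82396537139948, 'camera_from_world': [[-0.0192, -0.9997, 0.0142, 0.0289], [0.9818, -0.0161, 0.1893, -0.5928], [-0.189, 0.0175, 0.9818, -0.9685], [0.0, 0.0, 0.0, 1.0]]}
{'clock': 0.1, 'joint_pos': array([-1.34359924,  0.33281526, -0.06470936,  1.46087236,  0.02158514,
        1.34995558, -0.08847515]), 'joint_velocities': array([-0.00054774, -0.00175793,  0.00058575, -0.00274289,  0.0006368 ,
       -0.0001652 ,  0.00166505]), 'tau': array([ 2.12259823e-03, -6.26745629e+01,  4.93028015e-02, -3.92422163e+01,
        1.63284643e-02,  7.09727567e-03, -5.52583822e-05]), 'position': array([0.15440045, 0.60520896, 0.19868428]), 'ee_rot': array([ 1.24549250e-01,  9.92213195e-01, -6.75079773e-04, -6.12481040e-05]), 'ft_force': array([ 0.70503704,  0.12259548, -0.83430748]), 'torque': array([0.012304  , 0.00058758, 0.02521675]), 'grasp_force': 0.0, 'grip_width': 1.0049443018726751}
```

View pics/scene0.png

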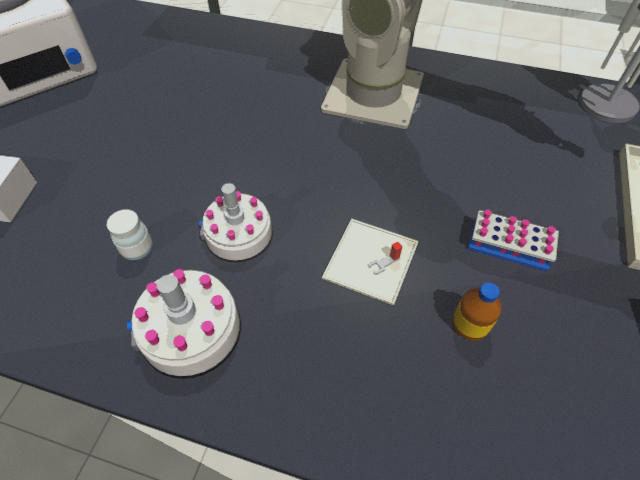

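View pics/top0.png

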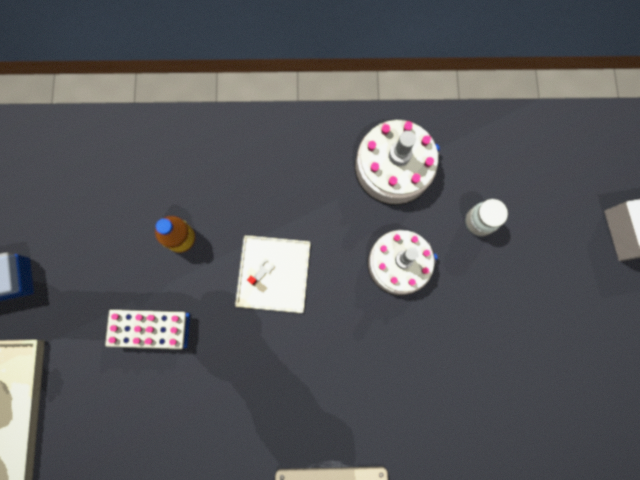

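Candidates for the clip: only one, scene (385,260) / top (262,272), since the other red or pink things are tubes. For the rotator: small one at scene (235,222) / top (403,262), large one at scene (185,320) / top (398,160). I choose the small one and will check it close up.

```bash
cat > h.py <<'E'
from workcell import manip
import cv2,numpy as np
P={n:manip.camera_params(n) for n in("scene","top")}
def K(n):
    p=P[n];f=240/np.tan(np.radians(p["fov_y"]/2));return f,p["cx"],p["cy"]
def ray(n,u,v):
    f,cx,cy=K(n);M=np.array(P[n]["camera_from_world"]);R=M[:3,:3]
    d=R.T@np.array([(u-cx)/f,-(v-cy)/f,-1]);return -R.T@M[:3,3],d/np.linalg.norm(d)
def onz(n,u,v,z):
    c,d=ray(n,u,v);return c+d*(z-c[2])/d[2]
def tri(a,b):
    A=np.zeros((3,3));y=np.zeros(3);rs=[ray("scene",*a),ray("top",*b)]
    for c,d in rs:
        Q=np.eye(3)-np.outer(d,d);A+=Q;y+=Q@c
    x=np.linalg.solve(A,y);return x,[float(np.linalg.norm(np.cross(x-c,d))) for c,d in rs]
def proj(n,p):
    f,cx,cy=K(n);q=np.array(P[n]["camera_from_world"])@np.append(p,1);return cx+f*q[0]/-q[2],cy-f*q[1]/-q[2]
E
python3 - <<'E'
from h import *
s=cv2.imread("pics/scene0.png");t=cv2.imread("pics/top0.png")
def c(im,x,y,w=64,h=48): return cv2.resize(im[y:y+h*2,x:x+w*2],(400,300),interpolation=cv2.INTER_CUBIC)
cv2.imwrite("pics/c0.png",np.vstack([np.hstack([c(s,180,170),c(s,340,225,40,30)]),np.hstack([c(t,340,215),c(t,230,240,40,30)])]))
for n,im in(("scene",s),("top",t)):
    b,g,r=[im[:,:,i].astype(int) for i in range(3)]
    m=((r>110)&(g<70)&(b<70)&(r-b>90)).astype(np.uint8)
    _,l,st,ce=cv2.connectedComponentsWithStats(m)
    for i in range(1,len(st)):
        if st[i,4]>15: print(n,"red",st[i],ce[i].round(1))
    m=((r>120)&(g<90)&(b>80)).astype(np.uint8)
    _,l,st,ce=cv2.connectedComponentsWithStats(m)
    for i in range(1,len(st)):
        if st[i,4]>8: print(n,"pink",st[i].tolist(),ce[i].round(1))
E
```

```text
scene red [393 242   9  17  81] [397.1 249. ]
scene pink [236, 191, 5, 10, 36] [238.3 195.2]
scene pink [215, 196, 7, 11, 40] [218.2 199.3]
scene pink [251, 197, 6, 10, 51] [253.7 201.4]
scene pink [481, 209, 11, 27, 134] [485.5 221.4]
scene pink [207, 210, 7, 9, 48] [209.6 214.1]
scene pink [256, 211, 6, 9, 43] [258.8 215.2]
scene pink [505, 216, 13, 27, 143] [510.9 228.4]
scene pink [519, 219, 11, 28, 143] [523.7 231.8]
scene pink [211, 224, 7, 10, 52] [214.2 228.4]
scene pink [247, 225, 6, 9, 43] [249.7 229. ]
scene pink [546, 226, 10, 28, 144] [549.9 239. ]
scene pink [228, 230, 7, 10, 54] [231.  234.7]
scene pink [174, 269, 12, 15, 111] [179.5 275.3]
scene pink [200, 275, 12, 14, 114] [205.6 281.1]
scene pink [146, 282, 14, 15, 117] [152.2 288.8]
scene pink [213, 296, 11, 14, 114] [217.8 302.1]
scene pink [135, 308, 13, 14, 125] [141.  314.2]
scene pink [202, 321, 12, 15, 125] [207.7 327.9]
scene pink [146, 330, 13, 15, 135] [151.9 336.9]
scene pink [174, 336, 13, 15, 139] [179.9 342.7]
top red [172 220  10   6  32] [176.8 222. ]
top red [162 237   9   8  46] [166.2 240.2]
top red [250 278   6   6  22] [252.4 280.4]
top pink [404, 120, 8, 10, 43] [407.7 125.3]
top pink [382, 126, 7, 8, 41] [385.1 129.6]
top pink [422, 137, 7, 9, 38] [425.3 140.8]
top pink [369, 143, 5, 8, 33] [371.2 146.3]
top pink [425, 159, 7, 8, 35] [428.6 162. ]
top pink [372, 164, 5, 8, 33] [374.2 167.7]
top pink [412, 176, 7, 8, 36] [414.8 179.3]
top pink [389, 178, 7, 8, 37] [392.1 181.4]
top pink [395, 236, 4, 4, 13] [396.4 237.6]
top pink [412, 238, 4, 4, 9] [413.6 239.7]
top pink [424, 252, 4, 3, 10] [425.5 253. ]
top pink [422, 269, 6, 4, 21] [424.4 270.4]
top pink [116, 316, 3, 3, 9] [117. 317.]
top pink [115, 327, 3, 4, 9] [115.9 328.3]
top pink [151, 328, 3, 4, 9] [151.9 329.3]
top pink [113, 339, 3, 3, 9] [114. 340.]
top pink [136, 339, 5, 4, 11] [138.1 340.6]
```

View pics/c0.png

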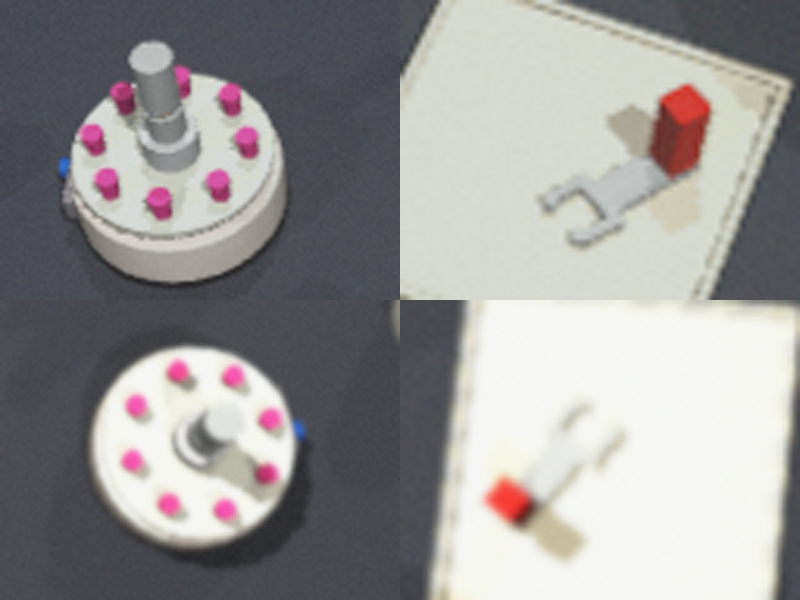

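```bash
python3 - <<'E'
from h import *
np.set_printoptions(precision=4,suppress=True)
print("spindle top",tri((228.3,187.6),(411.7,255)))
h=tri((397.2,245.4),(251.8,280));print("handle top",h, onz("scene",397.2,245.4,.049),onz("top",251.8,280,.049))
for n,a,b in(("scene",(369.6,265.6),(375,272.6)),("top",(230+(582-400)/5,240+108/5),(230+(615-400)/5,240+138/5))):
    A,B=onz(n,*a,.009),onz(n,*b,.009);m=(A+B)/2;print(n,"tips",A,B,m,np.linalg.norm(A-B))
# rotator from pink tops
for n in("scene","top"):
    im=cv2.imread(f"pics/{n}0.png").astype(int);b,g,r=im[:,:,0],im[:,:,1],im[:,:,2]
    m=((r-g>60)&(b-g>20)).astype(np.uint8)
    _,l,st,ce=cv2.connectedComponentsWithStats(m);pts=[]
    cx,cy=(235,215) if n=="scene" else (402,262)
    for i in range(1,len(st)):
        if st[i,4]>8 and np.hypot(*(ce[i]-[cx,cy]))<38:
            c=ce[i].copy()
            if n=="scene": c[1]=st[i,1]+3
            pts.append(onz(n,*c,.073 if n=="scene" else .070)[:2])
    pts=np.array(pts,np.float32);A=np.c_[2*pts,np.ones(len(pts))];s=np.linalg.lstsq(A,(pts**2).sum(1),rcond=None)[0]
    print(n,len(pts),"center",s[:2],"R",np.sqrt(s[2]+s[0]**2+s[1]**2))
# bystanders
for k,uv,z in(("jar",(490,212),.09),("bottle",(164,227),.13),("rack",(147,330),.059),("big",(405,142),.14)): print(k,onz("top",*uv,z))
for k in .088,.098,.108,.118: print(k)
E
```

```text
spindle top (array([ 0.5428, -0.1626,  0.1447]), [0.0005329073723446757, 0.0005329073723447037])
handle top (array([0.5092, 0.1659, 0.0467]), [0.0007224676449525586, 0.0007224676449525721]) [0.5107 0.1666 0.049 ] [0.5091 0.1649 0.049 ]
scene tips [0.5467 0.1232 0.009 ] [0.5595 0.1373 0.009 ] [0.5531 0.1302 0.009 ] 0.01910868765340271
top tips [0.5543 0.1375 0.009 ] [0.5405 0.1226 0.009 ] [0.5474 0.1301 0.009 ] 0.020299781140530913
scene 8 center [ 0.5461 -0.1618] R 0.049849551486624934
top 8 center [ 0.5456 -0.1616] R 0.0500054976099597
jar [ 0.6412 -0.3469  0.09  ]
bottle [0.6105 0.332  0.13  ]
rack [0.4076 0.3803 0.059 ]
big [ 0.7814 -0.1626  0.14  ]
0.088
0.098
0.108
0.118
```

The crops confirm the choices. The small rotator's axis is at about (0.546, -0.162), with the spindle top at about 0.145, so the groove should be near 0.102. The clip's handle is at (0.510, 0.166), pointing about -42°. I start by turning the tool and travelling towards the dish.

```bash
python3 -m inch '[[[-0.1,-0.1,0],[0,0,0.1]],[[-0.2,-0.2,0],[0,0,0.2]],[[-0.4,-0.3,0],[0,0,0.3]],[[-0.5,-0.4,0],[0,0,0.4]],[[-0.7,-0.5,0],[0,0,0.5]],[[-0.8,-0.6,0],[0,0,0.6]],[[-0.95,-0.7,0],[0,0,0.62]],[[-0.95,-0.7,0],[0,0,0.62]],[[-0.95,-0.7,0],[0,0,0.62]],[[-0.95,-0.7,0],[0,0,0.62]]]' 1
python3 -m inch '[[[-0.1,0,0],[0,0,0]],[[-0.2,0,0],[0,0,0]],[[-0.3,0,0],[0,0,0]],[[-0.4,0,0],[0,0,0]],[[-0.5,0,0],[0,0,0]],[[-0.6,0,0],[0,0,0]],[[-0.7,0,0],[0,0,0]],[[-0.8,0,0],[0,0,0]],[[-0.9,0,0],[0,0,0]],[[-1,0,0],[0,0,0]]]'
python3 -m inch '[[[-0.1,0,0],[0,0,0]],[[-0.2,0,0],[0,0,0]],[[-0.3,0,0],[0,0,0]],[[-0.4,0,0],[0,0,0]],[[-0.5,0,0],[0,0,0]],[[-0.6,0,0],[0,0,0]],[[-0.7,0,0],[0,0,0]],[[-0.8,0,0],[0,0,0]],[[-0.9,0,0],[0,0,0]],[[-1,0,0],[0,0,0]]]'
python3 -m inch '[[[-0.1,0,0],[0,0,0]],[[-0.2,0,0],[0,0,0]],[[-0.3,0,0],[0,0,0]],[[-0.4,0,0],[0,0,0]],[[-0.5,0,0],[0,0,0]],[[-0.6,0,0],[0,0,0]],[[-0.7,0,0],[0,0,0]],[[-0.8,0,0],[0,0,0]],[[-0.9,0,0],[0,0,0]],[[-1,0,0],[0,0,0]]]'
python3 -m inch '[[[-0.1,0,0],[0,0,0]],[[-0.2,0,0],[0,0,0]],[[-0.3,0,0],[0,0,0]],[[-0.4,0,0],[0,0,0]],[[-0.5,0,0],[0,0,0]],[[-0.6,0,0],[0,0,0]],[[-0.7,0,0],[0,0,0]],[[-0.8,0,0],[0,0,0]],[[-0.9,0,0],[0,0,0]],[[-1,0,0],[0,0,0]]]'
cat >> h.py <<'E'
from scipy.spatial.transform import Rotation as R_
def go(target,yaw_y=None):
    o=manip.get_obs();R=R_.from_quat(o["ee_rot"]).as_matrix()
    print("pos",o["position"].round(4),"F",o["ft_force"].round(2),"share",(R.T@(np.array(target)-o["position"])/.08).round(3),"yaw_y",np.degrees(np.arctan2(R[1,1],R[0,1])).round(2),"R",R[:,2].round(3))
E
python3 -c "
from h import *
go([.510,.166,.1])"
```

```text
clock: 1.1
position: [0.2136, 0.5331, 0.1993]
ee_rot: [0.359, 0.933, 0.0, -0.0]
ft_force: [-0.7, 0.2, -0.3]
grip_width: 0.999
grasp_force: 0.0
clock: 2.1
position: [0.274, 0.4784, 0.1994]
ee_rot: [0.36, 0.933, 0.0, -0.0]
ft_force: [-0.3, -0.3, -0.6]
grip_width: 0.998
grasp_force: 0.0
clock: 3.1
position: [0.3333, 0.4246, 0.1994]
ee_rot: [0.36, 0.933, 0.0, -0.0]
ft_force: [0.7, 0.5, 0.0]
grip_width: 0.999
grasp_force: 0.0
clock: 4.1
position: [0.3925, 0.3709, 0.1994]
ee_rot: [0.36, 0.933, 0.0, -0.0]
ft_force: [-0.4, -0.2, -0.3]
grip_width: 0.998
grasp_force: 0.0
clock: 5.1
position: [0.4518, 0.3171, 0.1994]
ee_rot: [0.36, 0.933, 0.0, -0.0]
ft_force: [-0.2, 0.3, 0.1]
grip_width: 1.002
grasp_force: 0.0
pos [0.4518 0.3171 0.1994] F [-0.2   0.3   0.14] share [-1.808 -0.911  1.242] yaw_y 47.79 R [ 0.  0. -1.]
```

```bash

python3 -m inch '[[[-0.1,0,0],[0,0,0]],[[-0.2,-0.1,0],[0,0,0]],[[-0.3,-0.2,0],[0,0,0]],[[-0.4,-0.2,0],[0,0,0]],[[-0.5,-0.3,0],[0,0,0]],[[-0.6,-0.3,0],[0,0,0]],[[-0.7,-0.4,0],[0,0,0]],[[-0.8,-0.4,0],[0,0,0]],[[-0.9,-0.45,0],[0,0,0]],[[-0.9,-0.45,0],[0,0,0]]]'
python3 -m inch '[[[-0.1,0,0],[0,0,0]],[[-0.2,-0.1,0.1],[0,0,0]],[[-0.3,-0.2,0.2],[0,0,0]],[[-0.4,-0.2,0.3],[0,0,0]],[[-0.5,-0.3,0.4],[0,0,0]],[[-0.6,-0.3,0.5],[0,0,0]],[[-0.7,-0.4,0.7],[0,0,0]],[[-0.8,-0.4,0.8],[0,0,0]],[[-0.9,-0.45,1],[0,0,0]],[[-0.9,-0.45,1],[0,0,0]]]'
python3 - <<'E'
from h import *
go([.510,.166,.014])
s=manip.camera("scene")[:,:,::-1];t=manip.camera("top")[:,:,::-1]
def c(im,x,y): return cv2.resize(im[y:y+75,x:x+100],(400,300),interpolation=cv2.INTER_CUBIC)
cv2.imwrite("pics/c1.png",np.hstack([c(s,350,200),c(t,210,235)]))
E
```

```text
clock: 6.1
position: [0.4812, 0.2411, 0.1995]
ee_rot: [0.361, 0.933, -0.0, 0.0]
ft_force: [0.0, 1.4, -0.8]
grip_width: 1.001
grasp_force: 0.0
clock: 7.1
position: [0.5093, 0.1658, 0.1176]
ee_rot: [0.361, 0.933, -0.001, -0.001]
ft_force: [-0.7, -0.2, -0.1]
grip_width: 1.002
grasp_force: 0.0
pos [0.5093 0.1658 0.1176] F [-0.66 -0.16 -0.08] share [-0.006  0.011  1.294] yaw_y 47.69 R [-0.002 -0.002 -1.   ]
```

View pics/c1.png

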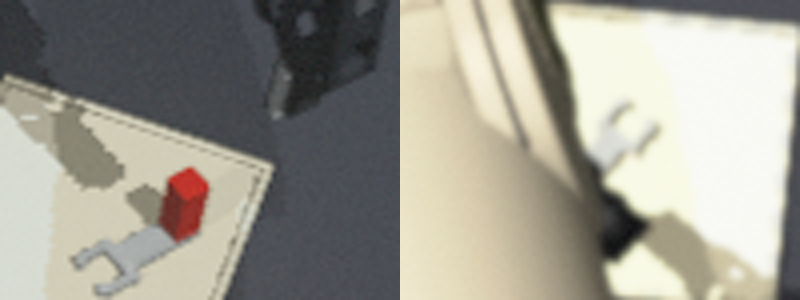

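```bash
python3 - <<'E'
from h import *
for s in(1,-1):print(proj("scene",np.array([.5093+s*.0335,.1658+s*.0366,.1306])))
print(proj("scene",np.array([.5093,.1658,.049])),proj("scene",np.array([.5093,.1658,.1176])))
E
```

```text
(np.float64(419.3314411468701), np.float64(238.22724735858435))
(np.float64(387.08552713070344), np.float64(201.2406622305653))
(np.float64(396.93045337861315), np.float64(244.72662827874214)) (np.float64(401.76109842161327), np.float64(223.52675318446452))
```

```bash

python3 -m inch '[[[0,0,0.1],[0,0,0]],[[0,0,0.2],[0,0,0]],[[0,0,0.3],[0,0,0]],[[0,0,0.4],[0,0,0]],[[0,0,0.5],[0,0,0]],[[0,0,0.6],[0,0,0]],[[0,0,0.7],[0,0,0]],[[0,0,0.8],[0,0,0]],[[0,0,0.8],[0,0,0]],[[0,0,0.8],[0,0,0]]]'
python3 -m inch '[[[0,0,0.1],[0,0,0]],[[0,0,0.2],[0,0,0]],[[0,0,0.3],[0,0,0]],[[0,0,0.4],[0,0,0]],[[0,0,0.45],[0,0,0]],[[0,0,0.48],[0,0,0]],[[0,0,0.48],[0,0,0]],[[0,0,0.48],[0,0,0]],[[0,0,0.48],[0,0,0]],[[0,0,0.48],[0,0,0]]]'
python3 - <<'E'
from h import *
go([.510,.166,.014])
s=manip.camera("scene")[:,:,::-1]
cv2.imwrite("pics/c2.png",cv2.resize(s[190:290,330:465],(675,500),interpolation=cv2.INTER_CUBIC))
E
```

```text
clock: 8.2
position: [0.5096, 0.1675, 0.0553]
ee_rot: [0.36, 0.933, -0.0, -0.0]
ft_force: [0.3, 0.6, 0.2]
grip_width: 1.0
grasp_force: 0.0
clock: 9.2
position: [0.5098, 0.1676, 0.0173]
ee_rot: [0.36, 0.933, 0.0, 0.0]
ft_force: [-0.4, 0.1, -0.8]
grip_width: 1.001
grasp_force: 0.0
pos [0.5098 0.1676 0.0173] F [-0.41  0.06 -0.76] share [-0.016 -0.013  0.041] yaw_y 47.79 R [ 0.  0. -1.]
```

View pics/c2.png

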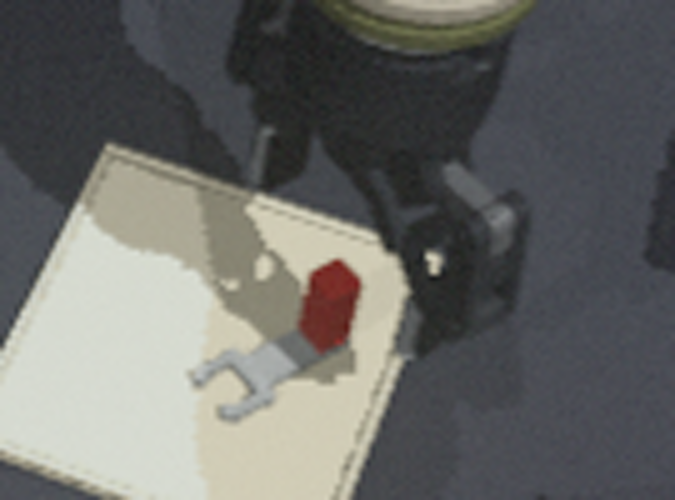

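```bash

python3 -m inch '[[[0,0,0.03],[0,0,0]],[[0,0,0.03],[0,0,0]],[[0,0,0.03],[0,0,0]],[[0,0,0.03],[0,0,0]],[[0,0,0.03],[0,0,0]],[[0,0,0.03],[0,0,0]],[[0,0,0.03],[0,0,0]],[[0,0,0.03],[0,0,0]],[[0,0,0.03],[0,0,0]],[[0,0,0.03],[0,0,0]]]' 0 80
python3 -m inch '[[[0,0,0],[0,0,0]],[[0,0,0],[0,0,0]],[[0,0,-0.1],[0,0,0]],[[0,0,-0.2],[0,0,0]],[[0,0,-0.3],[0,0,0]],[[0,0,-0.4],[0,0,0]],[[0,0,-0.5],[0,0,0]],[[0,0,-0.6],[0,0,0]],[[0,0,-0.8],[0,0,0]],[[0,0,-1],[0,0,0]]]'

```

```text
clock: 10.25
position: [0.5097, 0.1677, 0.0149]
ee_rot: [0.36, 0.933, 0.0, 0.0]
ft_force: [-2.2, -0.2, 5.6]
grip_width: 0.129
grasp_force: 78.6
clock: 11.25
position: [0.5094, 0.1674, 0.0954]
ee_rot: [0.36, 0.933, -0.0, -0.0]
ft_force: [-0.0, -0.5, -1.1]
grip_width: 0.135
grasp_force: 78.3
```

```bash

python3 -m inch '[[[-0.05,-0.1,-0.1],[0,0,0]],[[-0.1,-0.2,-0.2],[0,0,0]],[[-0.2,-0.3,-0.25],[0,0,0]],[[-0.3,-0.4,-0.25],[0,0,0]],[[-0.4,-0.5,-0.25],[0,0,0]],[[-0.45,-0.6,-0.25],[0,0,0]],[[-0.5,-0.7,-0.25],[0,0,0]],[[-0.6,-0.8,-0.25],[0,0,0]],[[-0.67,-0.9,-0.25],[0,0,0]],[[-0.67,-0.92,-0.25],[0,0,0]]]'
python3 -m inch '[[[-0.05,-0.1,0],[0,0,0]],[[-0.1,-0.2,0],[0,0,0]],[[-0.2,-0.3,0],[0,0,0]],[[-0.3,-0.4,0],[0,0,0]],[[-0.4,-0.5,0],[0,0,0]],[[-0.45,-0.6,0],[0,0,0]],[[-0.5,-0.7,0],[0,0,0]],[[-0.6,-0.8,0],[0,0,0]],[[-0.67,-0.9,0],[0,0,0]],[[-0.67,-0.92,0],[0,0,0]]]'
python3 - <<'E'
from h import *
go([.4808,-.1029,.1104])
s=manip.camera("scene")[:,:,::-1];t=manip.camera("top")[:,:,::-1]
cv2.imwrite("pics/s3.png",s);cv2.imwrite("pics/t3.png",t)
o=manip.get_obs()["position"];u,v=proj("scene",o);x,y=proj("top",o);print(u,v,x,y)
def c(im,x,y):
    x,y=int(x)-50,int(y)-37;print(x,y);return cv2.resize(im[y:y+75,x:x+100],(400,300),interpolation=cv2.INTER_CUBIC)
cv2.imwrite("pics/c3.png",np.hstack([c(s,u,v),c(t,x,y)]))
E
```

```text
clock: 12.25
position: [0.4998, 0.0753, 0.1146]
ee_rot: [0.361, 0.933, -0.0, 0.0]
ft_force: [0.2, 0.1, -1.0]
grip_width: 0.133
grasp_force: 78.3
clock: 13.25
position: [0.49, -0.0151, 0.1146]
ee_rot: [0.361, 0.933, -0.0, 0.0]
ft_force: [-0.6, -0.4, -1.0]
grip_width: 0.134
grasp_force: 78.3
pos [ 0.49   -0.0151  0.1146] F [-0.6  -0.36 -1.04] share [-0.654 -0.889  0.053] yaw_y 47.68 R [ 0. -0. -1.]
312.4820567939205 195.36152086379298 336.58425100789634 284.45899365601394
262 158
286 247
```

View pics/c3.png

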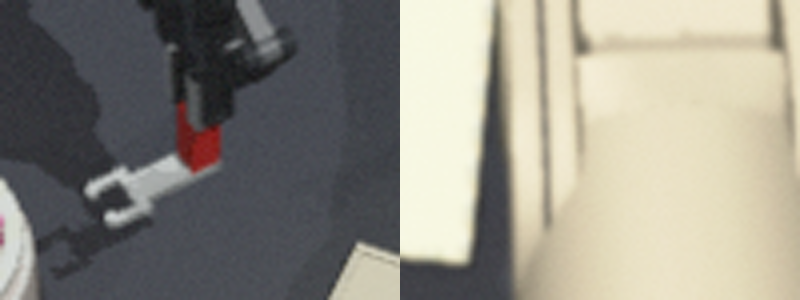

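```bash
python3 - <<'E'
from h import *
o=np.array([.49,-.0151,.1146]);d=np.array([.74,-.673,0]);n=np.array([.673,.74,0])
def q(a,b,z):
    u,v=proj("scene",o+d*a+n*b+[0,0,z]);return (round((u-262)*4),round((v-158)*4))
m=-.0084
print("nose tips",q(.057,.009,m+.0025),q(.057,-.009,m+.0025))
print("handle bottom near corner",q(.008,.008,m+.0025),q(-.008,.008,m+.0025),q(.008,-.008,m+.0025))
print("handle top corners",[q(a,b,m+.0425) for a in(-.008,.008) for b in(-.008,.008)])
print("finger end near, outer back",q(.011,.022,0),q(-.011,.022,0),q(.011,.008,0))
E
```

```text
nose tips (105, 216) (88, 190)
handle bottom near corner (193, 174) (222, 161) (177, 152)
handle top corners [(204, 84), (221, 106), (175, 97), (192, 119)]
finger end near, outer back (202, 188) (242, 170) (188, 169)
```

```bash
python3 - <<'E'
from h import *
o=np.array([.5098,.1676,.0173]);d=np.array([.74,-.673,0]);n=np.array([.673,.74,0])
def q(a,b,z):
    u,v=proj("scene",o+d*a+n*b+[0,0,z]);return (round((u-330)*5),round((v-190)*5))
for z in(0,.013,.03,.045):
  print(z,"far finger",[q(a,b,z) for a in(.011,-.011) for b in(-.0425,-.057)],"near",[q(a,b,z) for a in(.011,-.011) for b in(.0425,.057)])
s=cv2.imread("pics/s3.png")
cv2.imwrite("pics/c4.png",cv2.resize(s[165:215,280:340],(720,600),interpolation=cv2.INTER_CUBIC))
E
```

```text
0 far finger [(246, 258), (226, 233), (290, 236), (270, 212)] near [(369, 410), (392, 437), (414, 386), (437, 413)]
0.013 far finger [(249, 239), (229, 215), (293, 217), (273, 193)] near [(374, 392), (397, 420), (420, 368), (442, 395)]
0.03 far finger [(253, 215), (233, 190), (298, 192), (278, 168)] near [(380, 369), (403, 396), (427, 344), (450, 371)]
0.045 far finger [(257, 192), (236, 167), (303, 170), (282, 145)] near [(386, 347), (409, 375), (433, 323), (456, 350)]
```

View pics/c4.png

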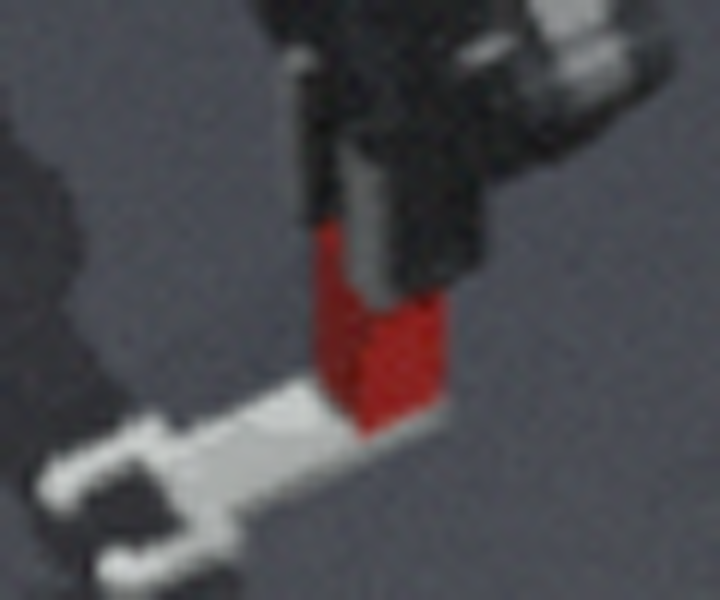

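The clip sits as predicted, but the finger ends hold only the top 5 mm or so of the handle: bottom at crop (375,305), handle top near y 270. I'll set it down here on the clear bench and regrip lower.

```bash

python3 -m inch '[[[0,0,0.1],[0,0,0]],[[0,0,0.2],[0,0,0]],[[0,0,0.3],[0,0,0]],[[0,0,0.4],[0,0,0]],[[0,0,0.5],[0,0,0]],[[0,0,0.6],[0,0,0]],[[0,0,0.7],[0,0,0]],[[0,0,0.8],[0,0,0]],[[0,0,0.9],[0,0,0]],[[0,0,1],[0,0,0]]]'
python3 -m inch '[[[0,0,0.05],[0,0,0]],[[0,0,0.1],[0,0,0]],[[0,0,0.15],[0,0,0]],[[0,0,0.2],[0,0,0]],[[0,0,0.24],[0,0,0]],[[0,0,0.27],[0,0,0]],[[0,0,0.29],[0,0,0]],[[0,0,0.29],[0,0,0]],[[0,0,0.29],[0,0,0]],[[0,0,0.29],[0,0,0]]]'

```

```text
clock: 14.35
position: [0.4901, -0.0136, 0.0339]
ee_rot: [0.36, 0.933, 0.0, -0.0]
ft_force: [0.6, 0.1, -0.9]
grip_width: 0.129
grasp_force: 78.3
clock: 15.35
position: [0.4902, -0.0135, 0.0115]
ee_rot: [0.36, 0.933, 0.0, 0.0]
ft_force: [-0.8, 0.2, -0.6]
grip_width: 0.133
grasp_force: 78.3
```

```bash

python3 -m inch '[[[0,0,0],[0,0,0]],[[0,0,0],[0,0,0]],[[0,0,0],[0,0,0]],[[0,0,0],[0,0,0]],[[0,0,0],[0,0,0]],[[0,0,0.02],[0,0,0]],[[0,0,0.04],[0,0,0]],[[0,0,0.06],[0,0,0]],[[0,0,0.08],[0,0,0]],[[0,0,0.1],[0,0,0]]]' 0.5
python3 - <<'E'
from h import *
s=manip.camera("scene")[:,:,::-1]
cv2.imwrite("pics/c5.png",cv2.resize(s[180:255,260:360],(800,600),interpolation=cv2.INTER_CUBIC))
E
```

```text
clock: 16.35
position: [0.49, -0.0135, 0.0032]
ee_rot: [0.36, 0.933, 0.0, -0.0]
ft_force: [0.5, -0.5, -0.2]
grip_width: 0.504
grasp_force: 0.0
```

View pics/c5.png

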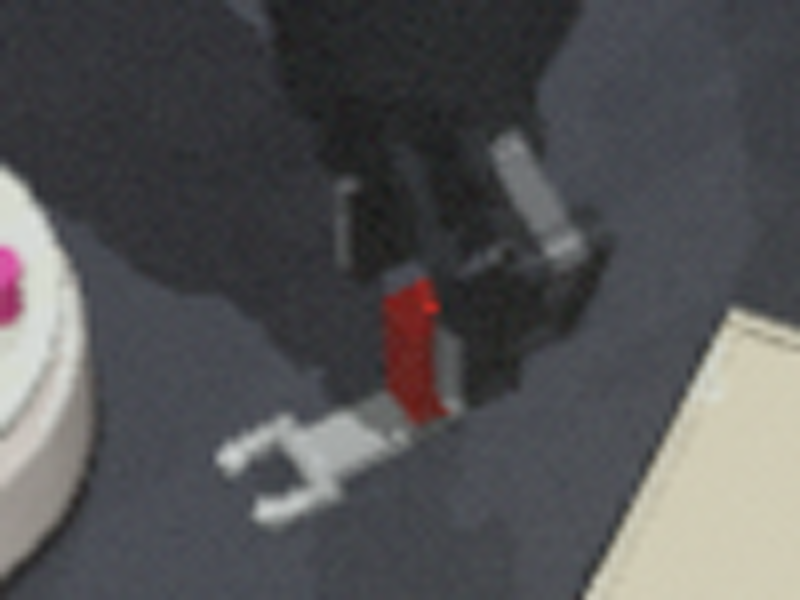

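```bash

python3 -m inch '[[[0,0,0.02],[0,0,0]],[[0,0,0.04],[0,0,0]],[[0,0,0.04],[0,0,0]],[[0,0,0.04],[0,0,0]],[[0,0,0.04],[0,0,0]],[[0,0,0.04],[0,0,0]],[[0,0,0.04],[0,0,0]],[[0,0,0.04],[0,0,0]],[[0,0,0.04],[0,0,0]],[[0,0,0.04],[0,0,0]]]' 0 100
python3 -m inch '[[[0,0,0],[0,0,0]],[[0,0,-0.1],[0,0,0]],[[0,0,-0.2],[0,0,0]],[[0,0,-0.3],[0,0,0]],[[0,0,-0.4],[0,0,0]],[[0,0,-0.5],[0,0,0]],[[0,0,-0.7],[0,0,0]],[[0,0,-0.8],[0,0,0]],[[0,0,-0.9],[0,0,0]],[[0,0,-1],[0,0,0]]]'
python3 -m inch '[[[0,-0.1,-0.1],[0,0,0]],[[0,-0.2,-0.2],[0,0,0]],[[0,-0.3,-0.25],[0,0,0]],[[0,-0.4,-0.25],[0,0,0]],[[0,-0.5,-0.25],[0,0,0]],[[0,-0.6,-0.25],[0,0,0]],[[0,-0.7,-0.25],[0,0,0]],[[0,-0.8,-0.25],[0,0,0]],[[0,-0.89,-0.25],[0,0,0]],[[0,-0.89,-0.25],[0,0,0]]]'
python3 -c "
from h import *
go([.4808,-.1029,.0985]);go([.5104,-.1297,.0985])
s=manip.camera('scene')[:,:,::-1];cv2.imwrite('pics/c6.png',cv2.resize(s[155:230,200:300],(800,600),interpolation=cv2.INTER_CUBIC))
"
```

```text
clock: 17.4
position: [0.4901, -0.0136, 0.0006]
ee_rot: [0.36, 0.933, 0.0, -0.0]
ft_force: [-3.5, -0.3, 7.9]
grip_width: 0.148
grasp_force: 97.9
clock: 18.4
position: [0.4899, -0.0135, 0.0806]
ee_rot: [0.36, 0.933, 0.0, -0.0]
ft_force: [0.2, 0.3, -0.4]
grip_width: 0.152
grasp_force: 98.0
clock: 19.4
position: [0.4416, -0.0671, 0.1001]
ee_rot: [0.361, 0.933, 0.0, -0.0]
ft_force: [0.2, -0.1, -0.6]
grip_width: 0.157
grasp_force: 98.0
pos [ 0.4416 -0.0671  0.1001] F [ 0.22 -0.13 -0.57] share [-0.664 -0.002  0.02 ] yaw_y 47.72 R [-0.  0. -1.]
pos [ 0.4416 -0.0671  0.1001] F [ 0.22 -0.13 -0.57] share [-1.163e+00 -1.000e-03  2.000e-02] yaw_y 47.72 R [-0.  0. -1.]
```

View pics/c6.png

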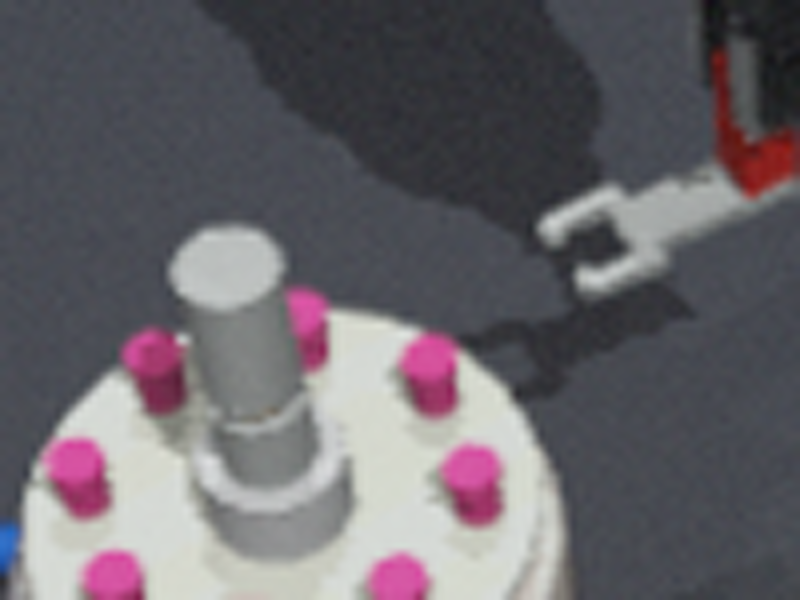

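```bash
python3 - <<'E'
from h import *
c,_=ray("scene",0,0);a=np.array([.5458,-.1617]);h=(c[:2]-a)/np.linalg.norm(c[:2]-a)
for nm,r,z0,cp in(("top c",0,.145,(228,266)),("top back",-.013,.145,(226,224)),("top front",.013,.145,(232,308)),("ledge front",.013,.1,(262,430)),("upper edge front",.013,.1,(258,411)),("hub front",.019,.078,(272,512))):
    v=155+cp[1]/8
    from scipy.optimize import brentq
    print(nm,brentq(lambda z:proj("scene",np.append(a+h*r,z))[1]-v,0.03,.2),proj("scene",np.append(a+h*r,z0))[0],200+cp[0]/8)
E
```

```text
top c 0.14654035220738612 228.37851723140906 228.5
top back 0.1473741373950007 227.21387936516035 228.25
top front 0.1459267518373556 229.56216014596748 229.0
ledge front 0.10096681448870132 233.14743795012816 232.75
upper edge front 0.10820990393276127 233.14743795012816 232.25
hub front 0.07600513141374951 235.33880438817445 234.0
```

```bash

python3 -m inch '[[[-0.1,0,0],[0,0,0]],[[-0.2,0,-0.03],[0,0,0]],[[-0.3,0,-0.03],[0,0,0]],[[-0.4,0,-0.03],[0,0,0]],[[-0.5,0,-0.03],[0,0,0]],[[-0.6,0,-0.03],[0,0,0]],[[-0.7,0,-0.03],[0,0,0]],[[-0.77,0,-0.03],[0,0,0]],[[-0.82,0,-0.03],[0,0,0]],[[-0.85,0,-0.03],[0,0,0]]]'
python3 -m inch '[[[-0.01,0,0],[0,0,0]],[[-0.02,0,0],[0,0,0]],[[-0.03,0,0],[0,0,0]],[[-0.04,0,0],[0,0,0]],[[-0.05,0,0],[0,0,0]],[[-0.06,0,0],[0,0,0]],[[-0.07,0,0],[0,0,0]],[[-0.07,0,0],[0,0,0]],[[-0.07,0,0],[0,0,0]],[[-0.07,0,0],[0,0,0]]]'
python3 -c "
from h import *
go([.5104,-.1297,.1026])"
```

```text
clock: 20.45
position: [0.4928, -0.1122, 0.1025]
ee_rot: [0.36, 0.933, -0.0, -0.0]
ft_force: [0.4, 0.2, -0.6]
grip_width: 0.15
grasp_force: 98.0
clock: 21.45
position: [0.4967, -0.1157, 0.1025]
ee_rot: [0.36, 0.933, -0.0, -0.0]
ft_force: [-0.2, 0.7, -2.0]
grip_width: 0.147
grasp_force: 97.9
pos [ 0.4967 -0.1157  0.1025] F [-0.23  0.71 -2.  ] share [-0.244 -0.014 -0.001] yaw_y 47.79 R [-0.  0. -1.]
```

```bash

python3 -m inch '[[[-0.01,0,0],[0,0,0]],[[-0.02,0,0],[0,0,0]],[[-0.03,0,0],[0,0,0]],[[-0.03,0,0],[0,0,0]],[[-0.03,0,0],[0,0,0]],[[-0.03,0,0],[0,0,0]],[[-0.03,0,0],[0,0,0]],[[-0.03,0,0],[0,0,0]],[[-0.03,0,0],[0,0,0]],[[-0.03,0,0],[0,0,0]]]'
python3 -c "
from h import *
go([.5104,-.1297,.1026])"
```

```text
clock: 22.45
position: [0.4986, -0.1174, 0.1026]
ee_rot: [0.36, 0.933, 0.0, 0.0]
ft_force: [-0.4, -0.6, -3.7]
grip_width: 0.154
grasp_force: 97.8
pos [ 0.4986 -0.1174  0.1026] F [-0.37 -0.6  -3.69] share [-0.213 -0.014 -0.   ] yaw_y 47.79 R [ 0.  0. -1.]
```

```bash

python3 -m inch '[[[0,0,0.005],[0,0,0]],[[0,0,0.01],[0,0,0]],[[0,0,0.01],[0,0,0]],[[0,0,0.01],[0,0,0]],[[0,0,0.01],[0,0,0]],[[0,0,0.01],[0,0,0]],[[0,0,0.01],[0,0,0]],[[0,0,0.01],[0,0,0]],[[0,0,0.01],[0,0,0]],[[0,0,0.01],[0,0,0]]]'
python3 -m inch '[[[-0.01,0,0],[0,0,0]],[[-0.02,0,0],[0,0,0]],[[-0.03,0,0],[0,0,0]],[[-0.03,0,0],[0,0,0]],[[-0.03,0,0],[0,0,0]],[[-0.03,0,0],[0,0,0]],[[-0.03,0,0],[0,0,0]],[[-0.03,0,0],[0,0,0]],[[-0.03,0,0],[0,0,0]],[[-0.03,0,0],[0,0,0]]]'
python3 -c "
from h import *
go([.5104,-.1297,.1026])"
```

```text
clock: 23.45
position: [0.4985, -0.1173, 0.1018]
ee_rot: [0.36, 0.933, 0.0, -0.0]
ft_force: [0.3, 0.2, -1.0]
grip_width: 0.156
grasp_force: 98.0
clock: 24.45
position: [0.5001, -0.1188, 0.1017]
ee_rot: [0.36, 0.933, 0.0, -0.0]
ft_force: [-4.3, 2.8, 0.3]
grip_width: 0.148
grasp_force: 98.2
pos [ 0.5001 -0.1188  0.1017] F [-4.27  2.75  0.28] share [-0.186 -0.014 -0.011] yaw_y 47.79 R [-0.  0. -1.]
```

```bash

python3 -m inch '[[[-0.01,0,0],[0,0,0]],[[-0.02,0,0],[0,0,0]],[[-0.02,0,0],[0,0,0]],[[-0.02,0,0],[0,0,0]],[[-0.02,0,0],[0,0,0]],[[-0.02,0,0],[0,0,0]],[[-0.02,0,0],[0,0,0]],[[-0.02,0,0],[0,0,0]],[[-0.02,0,0],[0,0,0]],[[-0.02,0,0],[0,0,0]]]'
python3 -c "
from h import *
go([.5104,-.1297,.1026])"
```

```text
clock: 25.45
position: [0.5007, -0.1195, 0.1015]
ee_rot: [0.36, 0.933, 0.0, -0.001]
ft_force: [-7.1, 4.8, 2.3]
grip_width: 0.152
grasp_force: 98.4
pos [ 0.5007 -0.1195  0.1015] F [-7.14  4.79  2.27] share [-0.175 -0.012 -0.014] yaw_y 47.79 R [-0.002  0.001 -1.   ]
```

```bash

python3 -m inch '[[[-0.01,0,0],[0,0,0]],[[-0.02,0,0],[0,0,0]],[[-0.02,0,0],[0,0,0]],[[-0.02,0,0],[0,0,0]],[[-0.02,0,0],[0,0,0]],[[-0.02,0,0],[0,0,0]],[[-0.02,0,0],[0,0,0]],[[-0.02,0,0],[0,0,0]],[[-0.02,0,0],[0,0,0]],[[-0.02,0,0],[0,0,0]]]'
python3 -c "
from h import *
go([.5104,-.1297,.1026])"
```

```text
clock: 26.45
position: [0.501, -0.1196, 0.1014]
ee_rot: [0.36, 0.933, 0.0, -0.002]
ft_force: [-11.8, 8.4, 6.2]
grip_width: 0.151
grasp_force: 99.1
pos [ 0.501  -0.1196  0.1014] F [-11.78   8.41   6.21] share [-0.172 -0.014 -0.016] yaw_y 47.82 R [-0.004  0.002 -1.   ]
```

```bash

python3 -m inch '[[[0.02,0,0],[0,0,0]],[[0.03,0,0],[0,0,0]],[[0.03,0,0],[0,-0.013,0]],[[0.03,0,0],[0,-0.013,0]],[[0.02,0,0],[0,-0.013,0]],[[0.01,0,0],[0,-0.013,0]],[[0,0,0],[0,-0.013,0]],[[0,0,0],[0,-0.013,0]],[[0,0,0],[0,-0.013,0]],[[0,0,0],[0,-0.013,0]]]'
python3 -c "
from h import *
go([.5104,-.1297,.1026])"
```

```text
clock: 27.45
position: [0.5015, -0.1206, 0.1014]
ee_rot: [0.36, 0.933, -0.002, 0.003]
ft_force: [-8.7, 4.0, 1.9]
grip_width: 0.15
grasp_force: 98.4
pos [ 0.5015 -0.1206  0.1014] F [-8.67  4.03  1.85] share [-0.159 -0.01  -0.014] yaw_y 47.79 R [ 0.005 -0.006 -1.   ]
```

```bash

python3 -m inch '[[[0,-0.006,0],[0,0,0]],[[0,-0.012,0],[0,0,0]],[[0,-0.012,0],[0,0,0]],[[-0.01,-0.012,0],[0,0,0]],[[-0.015,-0.012,0],[0,0,0]],[[-0.02,-0.012,0],[0,0,0]],[[-0.02,-0.012,0],[0,0,0]],[[-0.02,-0.012,0],[0,0,0]],[[-0.02,-0.012,0],[0,0,0]],[[-0.02,-0.012,0],[0,0,0]]]'
python3 -c "
from h import *
go([.5104,-.1297,.1026])"
```

```text
clock: 28.45
position: [0.5017, -0.1216, 0.1013]
ee_rot: [0.36, 0.933, -0.001, 0.003]
ft_force: [-11.8, 6.6, 3.7]
grip_width: 0.146
grasp_force: 98.8
pos [ 0.5017 -0.1216  0.1013] F [-11.81   6.62   3.68] share [-0.149 -0.002 -0.015] yaw_y 47.82 R [ 0.004 -0.005 -1.   ]
```

```bash

python3 -m inch '[[[0,-0.01,-0.005],[0,0,0]],[[0,-0.01,-0.006],[0,0,0]],[[-0.005,-0.01,-0.006],[0,0,0]],[[-0.01,-0.01,-0.006],[0,0,0]],[[-0.015,-0.01,-0.006],[0,0,0]],[[-0.02,-0.01,-0.006],[0,0,0]],[[-0.02,-0.01,-0.006],[0,0,0]],[[-0.02,-0.01,-0.006],[0,0,0]],[[-0.02,-0.01,-0.006],[0,0,0]],[[-0.02,-0.01,-0.006],[0,0,0]]]'
python3 -c "
from h import *
go([.5104,-.1297,.1026])
s=manip.camera('scene')[:,:,::-1];cv2.imwrite('pics/c7.png',cv2.resize(s[170:230,205:285],(800,600),interpolation=cv2.INTER_CUBIC))
"
```

```text
clock: 29.45
position: [0.5029, -0.1241, 0.1018]
ee_rot: [0.36, 0.933, -0.002, 0.004]
ft_force: [-7.3, 3.1, -0.4]
grip_width: 0.151
grasp_force: 98.2
pos [ 0.5029 -0.1241  0.1018] F [-7.35  3.06 -0.44] share [-0.116  0.011 -0.009] yaw_y 47.79 R [ 0.005 -0.006 -1.   ]
```

View pics/c7.png

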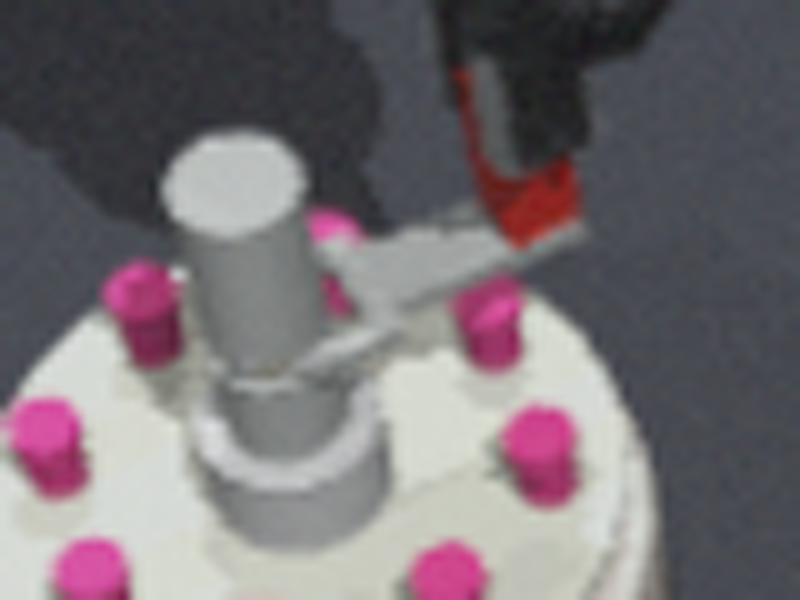

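The jaw is in the groove (crop (310,365)) and it moved on 2.6 mm with less force, so I keep pushing.

```bash

python3 -m inch '[[[-0.005,-0.005,0],[0,0,0]],[[-0.01,-0.005,0],[0,0,0]],[[-0.015,-0.005,0],[0,0,0]],[[-0.02,-0.005,0],[0,0,0]],[[-0.025,-0.005,0],[0,0,0]],[[-0.03,-0.005,0],[0,0,0]],[[-0.03,-0.005,0],[0,0,0]],[[-0.03,-0.005,0],[0,0,0]],[[-0.03,-0.005,0],[0,0,0]],[[-0.03,-0.005,0],[0,0,0]]]'
python3 -c "
from h import *
go([.5104,-.1297,.1026])"
```

```text
clock: 30.5
position: [0.5043, -0.1256, 0.1018]
ee_rot: [0.36, 0.933, -0.002, 0.003]
ft_force: [-8.8, 4.8, -0.2]
grip_width: 0.15
grasp_force: 98.4
pos [ 0.5043 -0.1256  0.1018] F [-8.8   4.77 -0.21] share [-0.091  0.014 -0.009] yaw_y 47.82 R [ 0.005 -0.006 -1.   ]
```

```bash

python3 -m inch '[[[-0.005,0,0],[0,0,0]],[[-0.01,0,0],[0,0,0]],[[-0.015,0,0],[0,0,0]],[[-0.02,0,0],[0,0,0]],[[-0.025,0,0],[0,0,0]],[[-0.03,0,0],[0,0,0]],[[-0.03,0,0],[0,0,0]],[[-0.03,0,0],[0,0,0]],[[-0.03,0,0],[0,0,0]],[[-0.03,0,0],[0,0,0]]]'
python3 -c "
from h import *
go([.5104,-.1297,.1026])"
```

```text
clock: 31.5
position: [0.5072, -0.1283, 0.1023]
ee_rot: [0.36, 0.933, -0.002, 0.005]
ft_force: [-2.2, -0.6, -3.3]
grip_width: 0.151
grasp_force: 97.8
pos [ 0.5072 -0.1283  0.1023] F [-2.21 -0.58 -3.26] share [-0.041  0.014 -0.003] yaw_y 47.78 R [ 0.008 -0.007 -1.   ]
```

```bash

python3 -m inch '[[[-0.005,0,0.002],[0,0,0]],[[-0.01,0,0.004],[0,0,0]],[[-0.015,0,0.004],[0,0,0]],[[-0.02,0,0.004],[0,0,0]],[[-0.025,0,0.004],[0,0,0]],[[-0.03,0,0.004],[0,0,0]],[[-0.03,0,0.004],[0,0,0]],[[-0.03,0,0.004],[0,0,0]],[[-0.03,0,0.004],[0,0,0]],[[-0.03,0,0.004],[0,0,0]]]'
python3 -c "
from h import *
go([.5104,-.1297,.1026])"
```

```text
clock: 32.5
position: [0.5091, -0.1297, 0.1021]
ee_rot: [0.36, 0.933, -0.002, 0.005]
ft_force: [-0.6, -0.9, -2.9]
grip_width: 0.153
grasp_force: 97.8
pos [ 0.5091 -0.1297  0.1021] F [-0.61 -0.94 -2.86] share [-0.012  0.012 -0.006] yaw_y 47.79 R [ 0.008 -0.007 -1.   ]
```

```bash

python3 -m inch '[[[-0.005,0,0],[0,0,0]],[[-0.01,0,0],[0,0,0]],[[-0.015,0,0],[0,0,0]],[[-0.02,0,0],[0,0,0]],[[-0.025,0,0],[0,0,0]],[[-0.03,0,0],[0,0,0]],[[-0.03,0,0],[0,0,0]],[[-0.03,0,0],[0,0,0]],[[-0.03,0,0],[0,0,0]],[[-0.03,0,0],[0,0,0]]]'
python3 -c "
from h import *
go([.5104,-.1297,.1026])"
```

```text
clock: 33.5
position: [0.5099, -0.1303, 0.102]
ee_rot: [0.36, 0.933, -0.001, 0.004]
ft_force: [-7.6, 4.5, 3.6]
grip_width: 0.152
grasp_force: 98.7
pos [ 0.5099 -0.1303  0.102 ] F [-7.59  4.55  3.65] share [ 0.001  0.009 -0.007] yaw_y 47.82 R [ 0.006 -0.005 -1.   ]
```

```bash

python3 -m inch '[[[-0.005,0,0],[0,0,0]],[[-0.01,0,0],[0,0,0]],[[-0.015,0,0],[0,0,0]],[[-0.015,0,0],[0,0,0]],[[-0.015,0,0],[0,0,0]],[[-0.015,0,0],[0,0,0]],[[-0.015,0,0],[0,0,0]],[[-0.015,0,0],[0,0,0]],[[-0.015,0,0],[0,0,0]],[[-0.015,0,0],[0,0,0]]]'
python3 -c "
from h import *
go([.5104,-.1297,.1026])"
```

```text
clock: 34.5
position: [0.5101, -0.1303, 0.102]
ee_rot: [0.36, 0.933, -0.001, 0.003]
ft_force: [-11.8, 8.1, 7.6]
grip_width: 0.148
grasp_force: 99.3
pos [ 0.5101 -0.1303  0.102 ] F [-11.79   8.08   7.61] share [ 0.003  0.008 -0.007] yaw_y 47.84 R [ 0.004 -0.004 -1.   ]
```

It moves no further, so the clip is home. Now I relax the push, release and retreat upwards.

```bash

python3 -m inch '[[[0.01,0,0],[0,0,0]],[[0.02,0,0],[0,0,0]],[[0.03,0,0],[0,0,0]],[[0.03,0,0],[0,0,0]],[[0.03,0,0],[0,0,0]],[[0.03,0,0],[0,0,0]],[[0.03,0,0],[0,0,0]],[[0.03,0,0],[0,0,0]],[[0.03,0,0],[0,0,0]],[[0.03,0,0],[0,0,0]]]' - 20
python3 -m inch '[[[0,0,0],[0,0,0]],[[0,0,0],[0,0,0]],[[0,0,0],[0,0,0]],[[0,0,0],[0,0,0]],[[0,0,0],[0,0,0]],[[0,0,0],[0,0,0]],[[0,0,0],[0,0,0]],[[0,0,0],[0,0,0]],[[0,0,0],[0,0,0]],[[0,0,0],[0,0,0]]]' 0.7
python3 -m inch '[[[0,0,-0.1],[0,0,0]],[[0,0,-0.2],[0,0,0]],[[0,0,-0.3],[0,0,0]],[[0,0,-0.4],[0,0,0]],[[0,0,-0.5],[0,0,0]],[[0,0,-0.6],[0,0,0]],[[0,0,-0.7],[0,0,0]],[[0,0,-0.8],[0,0,0]],[[0,0,-0.9],[0,0,0]],[[0,0,-1],[0,0,0]]]'
python3 -m inch '[[[0.1,0,0],[0,0,0]],[[0.2,0,0],[0,0,0]],[[0.3,0,0],[0,0,0]],[[0.4,0,0],[0,0,0]],[[0.5,0,0],[0,0,0]],[[0.6,0,0],[0,0,0]],[[0.7,0,0],[0,0,0]],[[0.8,0,0],[0,0,0]],[[0.9,0,0],[0,0,0]],[[0.9,0,0],[0,0,0]]]'
python3 -c "
from h import *
s=manip.camera('scene')[:,:,::-1];cv2.imwrite('pics/c8.png',cv2.resize(s[170:230,205:285],(800,600),interpolation=cv2.INTER_CUBIC))
"
```

```text
clock: 35.5
position: [0.5098, -0.1303, 0.102]
ee_rot: [0.36, 0.933, -0.002, 0.005]
ft_force: [-3.8, 2.5, -0.0]
grip_width: 0.154
grasp_force: 98.3
clock: 36.5
position: [0.5098, -0.1305, 0.1021]
ee_rot: [0.36, 0.933, -0.002, 0.005]
ft_force: [-0.4, -0.8, -0.1]
grip_width: 0.696
grasp_force: 0.0
clock: 37.5
position: [0.5092, -0.1299, 0.1827]
ee_rot: [0.36, 0.933, -0.002, 0.005]
ft_force: [0.1, -0.6, -0.3]
grip_width: 0.7
grasp_force: 0.0
clock: 38.5
position: [0.4553, -0.0808, 0.1813]
ee_rot: [0.36, 0.933, -0.002, 0.005]
ft_force: [-0.5, 1.0, 0.3]
grip_width: 0.698
grasp_force: 0.0
```

View pics/c8.png

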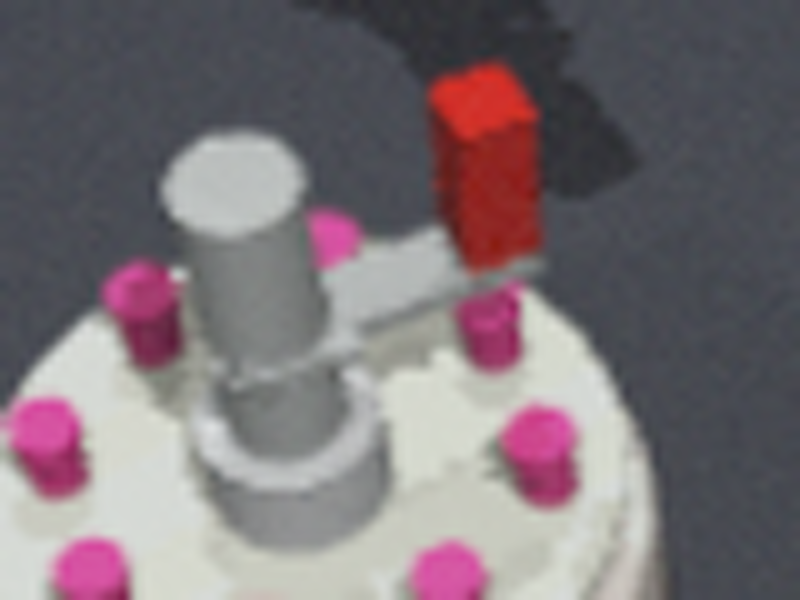

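The clip is seated in the groove and level. Its jaw has passed the core at crop (235,380), the handle stands free at (490,160), and the gripper is clear.

```bash
python3 -c "
from workcell import manip
print(manip.hand_in())"
```

```text
the job is handed in; nothing more can be done
None
```

I pushed the clip into the small rotator's spindle groove until it would go no further, let go of it and handed the job in at about 38.5 s. The hand-in returned no verdict, but the last picture shows the clip level in the groove and free of the gripper.

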